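Tare the portion scale through its guarded key well

ROBOT

A 7-joint arm with a two-finger parallel gripper is mounted at the origin on the work surface. World frame = base frame: x ahead of the robot, y to its left, z up, the work surface at z = 0. Lengths are in m, angles in rad, forces in N, time in s.
With the tool pointing down it reaches from about 0.425 to 0.95 m from the base axis. Payload 4.7 kg.
Tool frame: the origin (TCP) lies midway between the tips of the shut fingers; the grasp point (between the pads) lies 19 mm behind it (env.grasp_offset is the distance from the TCP to the grasp point, in m); z points along the fingers, y is the line along which they close (so a half turn about z gives the same grasp; the last joint's range is limited). The gripper opens to 87 mm and grips with 3 to 60 N. Pads are 19 mm wide; open, the fingers measure 117 mm over their backs; the gripper's body (75 mm by 190 mm) begins 51 mm behind the grasp point.
Start: joints at [1.311, 0.469, -0.049, 1.532, 0.024, 1.141, -0.082], TCP at [0.154, -0.657, 0.223] pointing down, gripper open.
Joint ranges: [-2.59, 2.59], [-0.33, 1.99], [-1.39, 1.29], [0.1, 2.45], [-1.04, 4.18], [0.21, 1.99], [-2.66, 2.66]. Speed limits (rad/s): [2.57, 2.57, 3.14, 3.14, 3.14, 3.14, 3.14].

INTERFACE

Orientations are given as a unit quaternion [x, y, z, w].
In Python, from plant import env, capture, camera_model, ticket, trace gives the robot as it stands.
- The arm moves only by the tool apply_moves, never from a script. Its argument "targets" is a list that holds one entry, the list of rows, each a list of 5 numbers: the shift along the tool's x, y, z in cm, then the turn about the tool's z in rad, then the finger opening in cm, from 0 to 8.7. A call has 1 to 10 rows; each row shifts and turns the commanded pose from where the row before left it, along the tool's axes as they then stand; what a row does not reach is not made up. A row lasts 1/10 s, in which the tool goes at most 50 mm and 8.59 degrees, less where a joint would pass 70% of its speed; a pose out of reach is approached as far as the arm can. A call with a gripper value outside its range is refused whole. The fingers move at their own pace and stop on an object; "squeeze" is the grip in N (left out, the last holds). Time passes only in rows, so rows that do not move let the fingers close. It gives the time, the measured TCP pose, the force, the opening and the grip force at its end, in the units of the state.
- env.get_obs(): the state, without advancing time (a new reading comes with each control period).
- capture(name): name is "side" or "top" or "wrist"; returns (picture, depth): 384x512x3 uint8, red, green, blue; 384x512 float32, m along the optical axis (not along the pixel's ray), 0 where there is no reading.
- camera_model(name): a dict with "camera_matrix" (3x3 intrinsics, pixels), "k1" (the pictures are not rectified: a ray, as slopes to the right and down, at radius r is drawn at 1 + k1 r^2 times it, then the intrinsics apply), "rvec" (rotation vector, rad) and "tvec" (3), from world to camera coordinates, as OpenCV has them. Camera axes: x right, y down, z forward; pixel columns grow to the right and rows downward; lengths in m; the calibration is good to about 2 mm. A picture is of the moment at which its call begins: read the wrist's pose just before it. camera_model takes no time and is no camera call; for the wrist camera it gives the pose at the moment of the call.
- ticket.finish_job(): hands the job in; it is judged then, once.
Trained networks look in the newest picture that a camera, given by its name, has taken for a name from the list of things; names that differ only in an ending like _2 or _b are one class to them, and where a whole thing is asked for, a point or a joint stands for the part that bears it (a point fixed in the world has none). Each returns a list of dicts, best first, with "confidence" (0 to 1); they miss things now and then, are a little off and sometimes report something else, mostly with a low value. They report only what shows in the picture. A call takes as long as a camera call.
- trace(camera, label): "mask" (384x512 bool, what is visible of it) and "box" ([centre column, centre row, width, height] in pixels, round what is visible of it).
The state is a dict: "clock": time; "qpos": joint angles; "qvel": joint speeds; "joint_torque": joint torques, N m; "ee_pos": TCP position; "orientation": TCP orientation; "force": force on the tool from outside, world axes, zero at the start; "moment": the same for the moment, N m; "width": finger opening in m; "grip_force": force on a finger pad.
Only numpy, scipy, OpenCV 4.12 (cv2) and the standard library are available. Lean on these libraries where they do the work, as an engineer would, in place of code of your own. Each camera call takes 0.05 s, during which the arm holds its last target. There are 200 camera calls.

TASK

An empty bowl stands on the portion scale: zero the scale by pushing the clear shutter with the blue tab all the way open, then reaching a fingertip into the well and pressing the sunken blue tare key fully down for about a second. Let the key come up again and leave the shutter open. Leave the red-tabbed shutter and red key alone, and do not move or lift the bowl or anything else on the counter.

Things in the scene. Friction and masses are not known exactly. Their poses are not given: they have to be found in the camera images.
- scale: Portion scale, white, 270 (x) x 460 (y) x 40 mm high, fixed. Origin at table level under its centre; z up. On its +y half a steel pan (top at 54 mm) carries the bowl; on its -y half are the two key modules side by side, in either order. A black display bar, top 83 mm above the table, runs behind them, 93 to 123 mm ahead (+x) of the origin.
- tare_pod: The blue key's module: grey box, 124 mm long (x), 66 mm wide (y), 36 mm high, fixed on the scale's deck (deck 40 mm above the table). Origin at the level of its underside, on the axis of its round well; the box reaches from 35 mm behind (-x) to 89 mm ahead (+x) of that axis. x points along the shutter's opening direction (roughly away from the robot), z up.
- tare_well (a point): Centre of the mouth of the blue key's round well, level with the module's top (76 mm above the table). The well is 48 mm across. At rest the blue key's top lies 18 mm below this point; the key is 30 mm across and pressed straight down.
- tare_tab (a point): Middle of the top edge of the blue upright tab on that module's clear shutter; moves with it. Tab: 6 mm thick (module x), 44 mm wide (y), 20 mm tall above the plate. Plate: 56 x 58 mm, 4 mm thick, on the module's top, from 48 mm behind the tab's mid-plane to 8 mm ahead. Shut, the tab is 20 mm past the well's axis; closed fingers fit over the plate on its near side to push it.
- tare_shutter (a joint): Position of the shutter with the blue tab, m: 0 covers the well, 0.056 is the end stop with the well wholly uncovered. Slides along the module's +x with about 1.5 N of friction and stays where it is left.
- tare_key_top (a point): Centre of the top face of the blue tare key, 30 mm across, down in its well; moves with the key.
- tare_key (a joint): Travel of the blue key, m: 0 up, 0.006 fully down. Spring: starts to move at about 1.5 N, fully down at about 5 N, comes up by itself when released.
- off_pod: The red key's module: grey box, 124 mm long (x), 66 mm wide (y), 36 mm high, fixed on the scale's deck (deck 40 mm above the table). Origin at the level of its underside, on the axis of its round well; the box reaches from 35 mm behind (-x) to 89 mm ahead (+x) of that axis. x points along the shutter's opening direction (roughly away from the robot), z up. To be left alone.
- off_shutter (a joint): Position of the shutter with the red tab, m: 0 covers the well, 0.056 is the end stop with the well wholly uncovered. Slides along the module's +x with about 1.5 N of friction and stays where it is left. Leave it.
- off_key (a joint): Travel of the red key, m: 0 up, 0.006 fully down. Spring: starts to move at about 1.5 N, fully down at about 5 N, comes up by itself when released. Never press it.
- bowl: White bowl, 130 mm across the rim, 50 mm high, loose on the scale's pan; origin at the centre of its underside. Not to be moved.
- mug: Blue mug, 80 mm across, 85 mm high, loose bystander; origin at the centre of its underside.
- fruit_cup: Orange fruit cup, 64 mm across, 70 mm high, loose bystander; origin at the centre of its underside.
- juice_cup: Amber juice cup, 60 mm across, 60 mm high, loose bystander; origin at the centre of its underside.
- spoon: Spoon lying on the counter, wooden handle and steel bowl, loose bystander; origin on its length, at table level.
- milk_carton: White carton, 45 x 65 x 105 mm, loose bystander; origin at the centre of its underside.

How it is judged:
By the outcome, as a careful person would: the job done as asked, in the order asked, and still so for the second after the job is handed in, with the robot touching nothing.
It also fails if it takes over 38 s, if anything falls off the work surface, if the arm or the gripper's body presses on something with over 40 N, if the wrist force passes 120 N, or if a joint passes its speed limit or range.

## Working session

There is one attempt and no reset: what is moved stays moved. The work goes in short steps, Python scripts to look and compute and a tool call to move; the robot and the scene stay as the last step left them, time stands still between calls to the robot, and variables do not carry over. Pictures are saved under pics/ and viewed, at most 10 in all, crops included, and the job is handed in when it is done.

Besides the shell and the picture viewer there is one more tool, called by a JSON object that holds its "name" and its "arguments". apply_moves: Moves the arm, as the interface text tells. Its arguments: {"type":"object","properties":{"targets":{"type":"array"},"squeeze":{"type":"number"}},"required":["targets"]}

```bash
mkdir -p pics; cat > h.py <<'E'
import numpy as np, cv2
from plant import env, capture, camera_model, ticket, trace
def world(cam,uv,depth):
    m=camera_model(cam);K=np.array(m["camera_matrix"]);uv=np.atleast_2d(uv).astype(float)
    p=cv2.undistortPoints(uv[:,None],K,np.array([m["k1"],0,0,0,0.]))[:,0]
    R=cv2.Rodrigues(np.array(m["rvec"],float))[0];t=np.array(m["tvec"],float).ravel()
    c=np.c_[p,np.ones(len(p))]*np.atleast_1d(depth)[:,None]
    return (c-t)@R
def onplane(cam,uv,z):
    a=world(cam,uv,np.full(len(np.atleast_2d(uv)),.1));b=world(cam,uv,np.full(len(np.atleast_2d(uv)),1.))
    return a+(b-a)*((z-a[:,2])/(b[:,2]-a[:,2]))[:,None]
def maskpts(cam,mask,depth):
    r,c=np.nonzero(mask&(depth>0));return world(cam,np.c_[c,r],depth[r,c])
E
python3 - <<'E'
from h import *
o=env.get_obs();print(o["clock"],o["ee_pos"],o["orientation"],o["force"])
ims=[]
for cam in ["top","side"]:
    im,d=capture(cam);ims.append(im)
    for l in ["tare_pod","tare_tab","off_pod","tare_well","bowl","scale"]:
        for r in trace(cam,l)[:2]:
            P=maskpts(cam,r["mask"],d)
            print(cam,l,round(r["confidence"],2),np.round(r["box"]),r["mask"].sum(),np.round(np.median(P,0),3),np.round(np.percentile(P,[2,98],axis=0),3).tolist())
            if l=="tare_pod" and r["confidence"]>.5:
                q=P[(P[:,2]>.070)&(P[:,2]<.086)][:,:2].astype(np.float32)
                print("rect",cv2.minAreaRect(q))
    cv2.imwrite(f"pics/{cam}0.png",im[:,:,::-1])
E
```

```text
0.0 [ 0.15427311 -0.65651248  0.2214901 ] [ 9.93348930e-01  1.15138779e-01 -1.41431757e-04 -9.71688310e-04] [ 0.06484427 -0.05360226 -0.44249444]
top tare_pod 0.96 [274. 162.  16.  36.] 687 [ 0.531 -0.001  0.079] [[0.473, -0.034, 0.039], [0.594, 0.033, 0.1]]
rect ((0.5350539684295654, -0.0011171847581863403), (0.12448807060718536, 0.06631013751029968), 1.4857394695281982)
top tare_tab 0.63 [274. 165.  17.  19.] 253 [ 0.521 -0.001  0.082] [[0.495, -0.03, 0.076], [0.549, 0.027, 0.102]]
top off_pod 0.67 [298. 163.  19.  31.] 681 [ 0.534 -0.09   0.078] [[0.475, -0.124, 0.044], [0.596, -0.058, 0.1]]
top tare_well 0.63 [271. 162.  18.  35.] 598 [ 0.532 -0.001  0.079] [[0.477, -0.033, 0.055], [0.59, 0.031, 0.1]]
top tare_well 0.22 [369. 134.  17.  23.] 238 [ 0.653 -0.366  0.058] [[0.629, -0.396, 0.009], [0.681, -0.345, 0.066]]
top bowl 0.92 [212. 161.  33.  36.] 1004 [0.539 0.217 0.076] [[0.478, 0.156, 0.057], [0.593, 0.27, 0.107]]
top scale 0.58 [252. 155. 128.  75.] 6387 [0.587 0.088 0.052] [[0.43, -0.142, 0.035], [0.689, 0.297, 0.085]]
side tare_pod 0.69 [256. 185.  42.  38.] 926 [0.522 
[... 266 characters left out ...]
 [0.578, -0.356, 0.075]]
rect ((0.55052250623703, -0.38536787033081055), (0.04921085014939308, 0.049888383597135544), 9.196788787841797)
side tare_tab 0.62 [258. 184.  31.  17.] 356 [ 0.526 -0.002  0.081] [[0.494, -0.035, 0.056], [0.567, 0.028, 0.101]]
side off_pod 0.61 [276. 173.  48.  38.] 897 [ 0.526 -0.081  0.077] [[0.474, -0.125, 0.042], [0.597, -0.057, 0.099]]
side tare_well 0.56 [256. 187.  44.  39.] 971 [0.524 0.012 0.076] [[0.473, -0.032, 0.042], [0.593, 0.034, 0.098]]
side bowl 0.95 [203. 214.  48.  34.] 1344 [0.553 0.201 0.079] [[0.478, 0.154, 0.058], [0.595, 0.27, 0.106]]
side scale 0.81 [227. 210. 164. 129.] 7887 [0.52  0.132 0.053] [[0.425, -0.125, 0.013], [0.681, 0.31, 0.083]]
```

```bash
python3 - <<'E'
from h import *
a=cv2.imread("pics/top0.png")[80:280,150:450];b=cv2.imread("pics/side0.png")[80:280,150:450]
cv2.imwrite("pics/both.png",cv2.resize(np.vstack([a,b]),None,fx=1.5,fy=1.5,interpolation=cv2.INTER_CUBIC))
E
```

```text
(no output)
```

View pics/both.png

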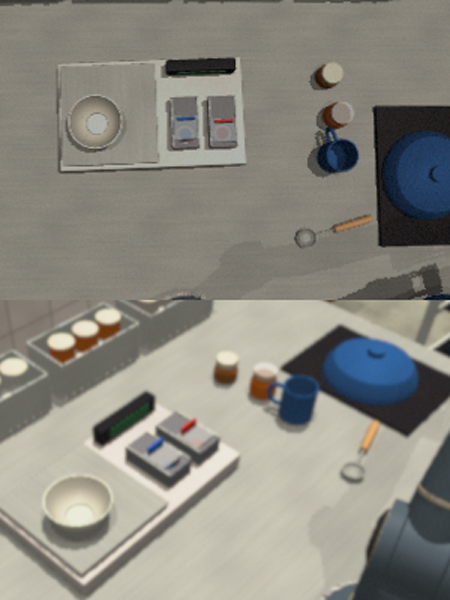

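{"name": "apply_moves", "arguments": {"targets": [[[0, 0, 0, 0.1, 0], [0, 0, 0, 0.105, 0], [1.8, -3.2, 0, 0, 0], [1.8, -3.2, 0, 0, 0], [1.8, -3.2, 0, 0, 0], [1.8, -3.2, 0, 0, 0], [1.8, -3.2, 0, 0, 0], [1.8, -3.2, 0, 0, 0], [1.8, -3.2, 0, 0, 0], [1.8, -3.2, 0, 0, 0]]]}}

```text
clock: 1.7
ee_pos: [0.2924, -0.3961, 0.2229]
orientation: [1.0, 0.013, 0.0, 0.0]
force: [-0.2, -0.4, 0.4]
width: 0.015
grip_force: 0.0
```

{"name": "apply_moves", "arguments": {"targets": [[[1.8, -3.2, 0, 0, 0], [1.8, -3.2, 0, 0, 0], [1.8, -3.2, 0, 0, 0], [1.8, -3.2, 0, 0, 0], [1.8, -3.2, 0, 0, 0], [1.8, -3.2, 0, 0, 0], [1.8, -3.2, 0, 0, 0], [1.8, -3.2, 0, 0, 0], [1.8, -3.2, 0, 0, 0], [1.8, -3.2, 0, 0, 0]]]}}

```text
clock: 2.7
ee_pos: [0.4641, -0.0716, 0.2229]
orientation: [1.0, 0.013, 0.0, 0.0]
force: [0.8, -0.3, -0.5]
width: 0.0001
grip_force: 0.0
```

{"name": "apply_moves", "arguments": {"targets": [[[0, 0, 0, 0, 0], [0, 0, 0, 0, 0], [0, 0, 0, 0, 0]]]}}

```text
clock: 3.0
ee_pos: [0.463, -0.0741, 0.2225]
orientation: [1.0, 0.012, -0.0, 0.0]
force: [0.1, 0.8, 0.3]
width: 0.0006
grip_force: 0.0
```

```bash
cat > look.py <<'E'
import sys
from h import *
n=sys.argv[1]
o=env.get_obs();q=o["orientation"];print(o["clock"],np.round(o["ee_pos"],4),"yaw",2*np.arctan2(q[1],q[0]),np.round(q,4),o["width"],np.round(o["force"],1))
im,d=capture("wrist");cv2.imwrite(f"pics/w{n}.png",im[:,:,::-1])
for l in ["tare_pod","tare_tab","tare_key_top"]:
    for r in trace("wrist",l)[:1]:
        P=maskpts("wrist",r["mask"],d)
        print(l,round(r["confidence"],2),np.round(r["box"]),np.round(np.median(P,0),4),np.round(np.percentile(P,[2,98],axis=0),3).tolist())
        if l=="tare_pod":
            q=P[(P[:,2]>.070)&(P[:,2]<.086)][:,:2].astype(np.float32);print("rect",cv2.minAreaRect(q))
        t=P[P[:,2]>.094]
        if len(t)>10: print("tab",np.round([t.mean(0),*np.percentile(t,[2,98],axis=0)],4).tolist())
E
python3 look.py 1
```

```text
3.0 [ 0.463  -0.0741  0.2225] yaw 0.024053139716442275 [ 9.999e-01  1.200e-02 -2.000e-04  3.000e-04] 0.0005895004618790636 [0.1 0.8 0.3]
tare_pod 0.8 [190. 110.  73. 120.] [ 0.5398 -0.0047  0.0777] [[0.477, -0.036, 0.051], [0.596, 0.029, 0.1]]
rect ((0.5356744527816772, -0.0028574876487255096), (0.12479309737682343, 0.06696341186761856), 1.450177550315857)
tab [[0.5423, -0.0042, 0.1001], [0.5395, -0.0249, 0.0954], [0.5455, 0.018, 0.1019]]
tare_tab 0.57 [191. 126.  59.  51.] [ 0.5234 -0.0036  0.0807] [[0.495, -0.031, 0.079], [0.549, 0.025, 0.101]]
tab [[0.5424, -0.004, 0.1001], [0.5395, -0.0248, 0.0955], [0.5456, 0.0182, 0.102]]
tare_key_top 0.54 [191. 128.  57.  55.] [ 0.5232 -0.0035  0.0807] [[0.495, -0.031, 0.077], [0.55, 0.025, 0.101]]
tab [[0.5425, -0.0038, 0.1002], [0.5396, -0.0245, 0.0955], [0.5457, 0.0184, 0.102]]
```

View pics/w1.png

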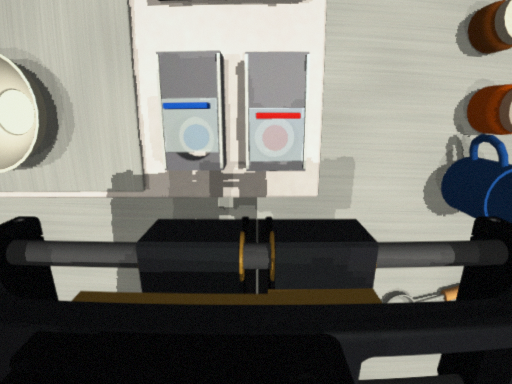

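{"name": "apply_moves", "arguments": {"targets": [[[1.4, -1.75, 0, 0, 0], [1.4, -1.75, 0, 0, 0], [1.4, -1.75, 0, 0, 0], [1.4, -1.75, 0, 0, 0], [0, 0, 3, 0, 0], [0, 0, 3, 0, 0], [0, 0, 3, 0, 0], [0, 0, 2, 0, 0], [0, 0, 1, 0, 0], [0, 0, 0, 0, 0]]]}}

```text
clock: 4.2
ee_pos: [0.5168, -0.0021, 0.1015]
orientation: [1.0, 0.013, -0.001, 0.0]
force: [0.1, 0.1, 0.2]
width: 0.0003
grip_force: 0.0
```

{"name": "apply_moves", "arguments": {"targets": [[[0, 0, 0, 0, 0], [0, 0, 0, 0, 0]]]}}

```text
clock: 4.4
ee_pos: [0.5187, -0.0016, 0.1038]
orientation: [1.0, 0.013, 0.001, 0.0]
force: [0.1, 0.6, -0.9]
width: 0.0006
grip_force: 0.0
```

```bash
python3 look.py 2
```

```text
4.4 [ 0.5187 -0.0016  0.1038] yaw 0.025538545874008976 [9.999e-01 1.280e-02 1.300e-03 1.000e-04] 0.0006243402949812286 [ 0.1  0.6 -0.9]
tare_pod 0.94 [259. 161.  99. 114.] [ 0.5603 -0.002   0.077 ] [[0.522, -0.033, 0.075], [0.595, 0.029, 0.1]]
rect ((0.5576556921005249, -0.0018538199365139008), (0.07781024277210236, 0.06626587361097336), 1.4092679023742676)
tab [[0.5429, -0.0024, 0.0995], [0.5395, -0.0233, 0.0947], [0.5456, 0.0188, 0.1013]]
tare_tab 0.84 [258. 197.  85.  44.] [ 0.5404 -0.0025  0.0803] [[0.52, -0.031, 0.076], [0.55, 0.026, 0.101]]
tab [[0.5424, -0.0024, 0.0996], [0.5294, -0.0232, 0.0947], [0.5455, 0.0188, 0.1043]]
```

View pics/w2.png

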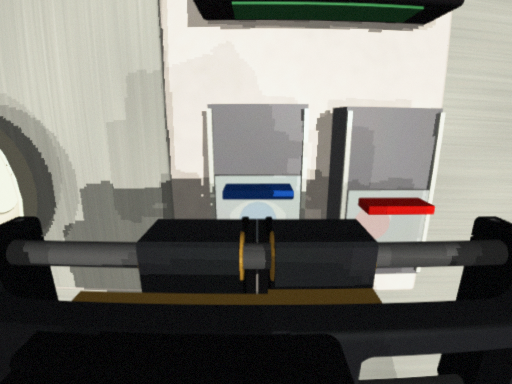

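{"name": "apply_moves", "arguments": {"targets": [[[0, 0, 0.8, 0, 0], [0, 0, 0.7, 0, 0], [0, 0, 0, 0, 0], [1, 0, 0, 0, 0], [1, 0, 0, 0, 0], [0.8, 0, 0, 0, 0], [0.8, 0, 0, 0, 0], [0.7, 0, 0, 0, 0], [0.5, 0, 0, 0, 0], [0, 0, 0, 0, 0]]]}}

```text
clock: 5.6
ee_pos: [0.567, -0.0002, 0.0877]
orientation: [1.0, 0.013, 0.001, -0.0]
force: [-0.3, -0.5, 0.5]
width: 0.0004
grip_force: 0.0
```

{"name": "apply_moves", "arguments": {"targets": [[[0.3, 0, 0, 0, 0], [0.2, 0, 0, 0, 0], [0.2, 0, 0, 0, 0], [0, 0, 0, 0, 0]]]}}

```text
clock: 6.0
ee_pos: [0.5705, -0.0001, 0.0876]
orientation: [1.0, 0.013, -0.002, 0.0]
force: [-6.2, -0.6, 4.8]
width: 0.0004
grip_force: 3.4
```

{"name": "apply_moves", "arguments": {"targets": [[[0.3, 0, 0, 0, 0], [0.2, 0, 0, 0, 0], [0, 0, 0, 0, 0]]]}}

```text
clock: 6.3
ee_pos: [0.5708, -0.0001, 0.0872]
orientation: [1.0, 0.013, -0.007, 0.001]
force: [-16.5, -0.5, 12.8]
width: 0.0005
grip_force: 8.6
```

{"name": "apply_moves", "arguments": {"targets": [[[-1, 0, 0, 0, 0], [-1, 0, 0, 0, 0], [-1, 0, -2, 0, 0], [-2, 0, -3, 0, 0], [-2.5, 0, -2, 0, 0], [-2.5, 0, 0, 0, 0], [-1, 0, 0, 0, 0], [0, 0, 0, 0, 0], [0, 0, 0, 0, 0]]]}}

```text
clock: 7.2
ee_pos: [0.4687, -0.0029, 0.1576]
orientation: [1.0, 0.013, 0.001, -0.0]
force: [0.1, 0.4, 0.3]
width: 0.0005
grip_force: 0.0
```

```bash
python3 look.py 3
```

```text
7.2 [ 0.4687 -0.0029  0.1576] yaw 0.025490767783686294 [ 9.999e-01  1.270e-02  7.000e-04 -1.000e-04] 0.0005192096161323133 [0.1 0.4 0.3]
tare_pod 0.69 [259. 117.  85. 150.] [ 0.5451 -0.0022  0.079 ] [[0.476, -0.035, 0.041], [0.596, 0.03, 0.1]]
rect ((0.5356324911117554, -0.0023470260202884674), (0.12397698312997818, 0.06656718254089355), 1.4231898784637451)
tab [[0.5836, -0.0011, 0.0998], [0.5805, -0.022, 0.0953], [0.587, 0.0195, 0.1017]]
tare_tab 0.62 [258.  88.  78.  68.] [ 0.565  -0.0016  0.0803] [[0.537, -0.029, 0.079], [0.589, 0.026, 0.101]]
tab [[0.5835, -0.001, 0.0997], [0.5803, -0.0219, 0.0952], [0.5869, 0.0196, 0.1015]]
tare_key_top 0.58 [257. 149.  24.  34.] [ 0.5085 -0.0027  0.0579] [[0.495, -0.016, 0.041], [0.521, 0.01, 0.059]]
```

View pics/w3.png

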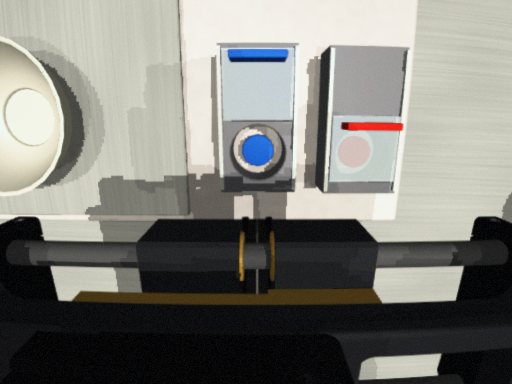

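{"name": "apply_moves", "arguments": {"targets": [[[2, 0.05, 0, 0, 0], [2, 0.05, 0, 0, 0], [0, 0, 2, 0, 0], [0, 0, 2, 0, 0], [0, 0, 2, 0, 0], [0, 0, 1.5, 0, 0], [0, 0, 1, 0, 0], [0, 0, 0, 0, 0], [0, 0, 0, 0, 0]]]}}

```text
clock: 8.3
ee_pos: [0.5082, -0.0026, 0.0727]
orientation: [1.0, 0.013, 0.0, -0.0]
force: [0.2, -0.4, -0.3]
width: 0.0002
grip_force: 0.0
```

{"name": "apply_moves", "arguments": {"targets": [[[0, 0, 0.7, 0, 0], [0, 0, 0.5, 0, 0], [0, 0, 0.3, 0, 0], [0, 0, 0.3, 0, 0], [0, 0, 0.3, 0, 0], [0, 0, 0.2, 0, 0], [0, 0, 0.2, 0, 0], [0, 0, 0, 0, 0]]]}}

```text
clock: 9.1
ee_pos: [0.5079, -0.0029, 0.0518]
orientation: [1.0, 0.013, -0.0, 0.002]
force: [-12.3, -0.8, 40.0]
width: 0.0005
grip_force: 20.2
```

{"name": "apply_moves", "arguments": {"targets": [[[0, 0, -0.2, 0, 0], [0, 0, 0, 0, 0], [0, 0, 0, 0, 0], [0, 0, 0, 0, 0], [0, 0, 0, 0, 0], [0, 0, 0, 0, 0], [0, 0, 0, 0, 0], [0, 0, 0, 0, 0], [0, 0, 0, 0, 0], [0, 0, 0, 0, 0]]]}}

```text
clock: 10.1
ee_pos: [0.5078, -0.0029, 0.0521]
orientation: [1.0, 0.013, 0.0, 0.001]
force: [-7.5, 0.2, 25.2]
width: 0.0003
grip_force: 12.2
```

Held fully down for just over a second at 25 N. Now I'll release straight up and back away.

{"name": "apply_moves", "arguments": {"targets": [[[0, 0, -1, 0, 0], [0, 0, -2, 0, 0], [0, 0, -3, 0, 0], [0, 0, -3, 0, 0], [0, 0, -2, 0, 0], [-2, 0, 0, 0, 0], [-2, 0, 0, 0, 0], [0, 0, 0, 0, 0], [0, 0, 0, 0, 0]]]}}

```text
clock: 11.0
ee_pos: [0.4682, -0.0039, 0.1597]
orientation: [1.0, 0.013, 0.001, 0.0]
force: [0.1, -0.4, 0.5]
width: 0.0003
grip_force: 0.0
```

```bash
python3 look.py 4
```

```text
11.0 [ 0.4682 -0.0039  0.1597] yaw 0.025727024043866703 [9.999e-01 1.290e-02 6.000e-04 1.000e-04] 0.00032426044042094715 [ 0.1 -0.4  0.5]
tare_pod 0.81 [257. 116.  84. 146.] [ 0.5458 -0.0021  0.0794] [[0.477, -0.034, 0.051], [0.595, 0.03, 0.101]]
rect ((0.5358762145042419, -0.002387411892414093), (0.12410034239292145, 0.06652248650789261), 1.250073790550232)
tab [[0.584, -0.0014, 0.1], [0.581, -0.0224, 0.0959], [0.5874, 0.0194, 0.1018]]
tare_tab 0.71 [256.  85.  72.  73.] [ 0.5655 -0.0018  0.0805] [[0.537, -0.03, 0.079], [0.591, 0.026, 0.101]]
tab [[0.584, -0.0013, 0.0999], [0.5809, -0.0223, 0.0961], [0.5873, 0.0194, 0.1017]]
tare_key_top 0.68 [364. 150.  75.  66.] [ 0.5159 -0.093   0.0802] [[0.488, -0.122, 0.079], [0.542, -0.066, 0.101]]
tab [[0.535, -0.0925, 0.0999], [0.5321, -0.1147, 0.0974], [0.5379, -0.0718, 0.1013]]
```

View pics/w4.png

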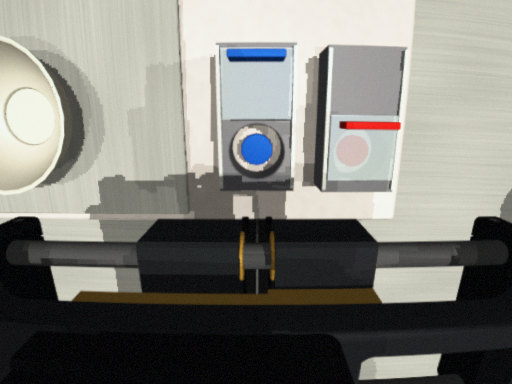

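The blue tab is still at the far end (257,54), the blue key is up at (257,149), and the bowl and red module haven't moved.

```bash
python3 -c "
from plant import ticket
print(ticket.finish_job())"
```

```text
the job is handed in; nothing more can be done
None
```

I pushed the blue shutter to its end stop, held the tare key fully down for a little over a second, let it come back up, left the shutter open, and handed the job in at about 11 s; the bowl and red module show no movement in the wrist pictures, and no verdict was returned.

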